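# Open the left-eye well of the lens case

## Robot

A 6-joint arm with a two-finger parallel gripper is mounted at the origin on the work surface. World frame = base frame: x ahead of the robot, y to its left, z up, the work surface at z = 0. Lengths are in m, angles in rad, forces in N, time in s.
With the tool pointing down it reaches from about 0.225 to 0.875 m from the base axis. Payload 3.4 kg.
Tool frame: the origin (TCP) lies midway between the tips of the shut fingers; the grasp point (between the pads) lies 19 mm behind it (manip.grip_point_offset is the distance from the TCP to the grasp point, in m); x points along the fingers, y is the direction in which the jaws open and shut, and the axes are right-handed (so a half turn about x gives the same grasp; the last joint's range is limited). The gripper opens to 85 mm and grips with 20 to 120 N. Pads are 22 mm wide; open, the fingers measure 114 mm over their backs; the gripper's body (76 mm by 85 mm) begins 54 mm behind the grasp point. The pads swing forward as they close: fully open they stand 13 mm farther back than shut.
Start: joints at [1.033, 0.276, 1.505, -0, 1.361, -0.121], TCP at [0.233, 0.526, 0.231] pointing down, gripper open.
Joint ranges: [-2.89, 2.89], [-0.75, 2.08], [0.22, 2.7], [-1.18, 4.32], [0.11, 2.71], [-2.7, 2.7]. Speed limits (rad/s): [2.57, 2.57, 3.14, 3.14, 3.14, 3.14].

## Interface

Orientations are given as a unit quaternion [w, x, y, z].
In Python, from rig import manip gives the robot as it stands.
- The arm moves only by the shell command python3 -m crank 'ROWS' [FORCE]. ROWS is a JSON object of lists of equal length, an entry for each row: "grip": the opening, from 0 (shut) to 1 (fully open); "slide": the shift along the world's x, y, z in cm, a list of three; "roll": the turn about the world's z in degrees. In form: {"grip": [grip, ...], "slide": [[dx, dy, dz], ...], "roll": [roll, ...]}. A call has 1 to 20 rows; each row is the pose to reach, as a shift and turn from the pose commanded when the call began; what a row does not reach only later rows make up. A row lasts 1/10 s, in which the tool goes at most 50 mm and 8.59 degrees, less where a joint would pass 70% of its speed; a pose out of reach is approached as far as the arm can. A call with a gripper value outside its range is refused whole. The fingers move at their own pace and stop on an object; FORCE is the grip in N (left out, the last holds). Time passes only in rows, so rows that repeat a pose let the fingers close. It gives the time, the measured TCP pose, the force and the opening at its end, in the units of the state.
- manip.get_state(): the state, without advancing time (a new reading comes with each control period).
- manip.get_image(name): name is "side" or "top"; returns a dict with "frame" (384x512x3 uint8, red, green, blue), "K" (3x3 intrinsics, pixels), "distortion" ([k1, k2, p1, p2, k3] as OpenCV has them; the pictures are not rectified), "R" (3x3) and "t" (3): a world point X has camera coordinates R X + t. Camera axes: x right, y down, z forward; pixel columns grow to the right and rows downward; lengths in m; the calibration is good to about 2 mm. A picture is of the moment at which its call begins. There is no depth.
- manip.sign_off(): hands the job in, once; it reports no verdict.
The state is a dict: "clock": time; "qpos": joint angles; "qd": joint speeds; "effort": joint torques, N m; "position": TCP position; "ee_rot": TCP orientation; "contact_force": force on the tool from outside, world axes, zero at the start; "moment": the same for the moment, N m; "width": finger opening in m.
Only numpy, scipy, OpenCV 4.12 (cv2) and the standard library are available. Lean on these libraries where they do the work, as an engineer would, in place of code of your own. Each camera call takes 0.05 s, during which the arm holds its last target. There are 200 camera calls.

## Task

One of the two screw caps on the lens case, the left-eye one, has a left-hand thread, but the caps look alike: find it by gently feeling which way each will turn, without forcing a cap that is already tight and stripping its thread. Unscrew the left-hand-threaded cap and put it in the ring bowl; leave the other well screwed shut and the other things where they are.

Things in the scene. Friction and masses are not known exactly. Their poses are not given: they have to be found in the camera images.
- cap_left_mid (a point): Middle (half-way up) of the head of the cap that starts on the left well, z up. Lavender plastic, 30 g: a knurled round head 44 mm across, 20 mm high, a 3 mm high rib across its top along the cap's x. Below it an 18 mm stem goes down into the well, ending in a cross-bar 31 mm long along the cap's x, 8 mm wide; its underside is 26.5 mm below this point. Screwed home, the rib lies along the case's y.
- cap_right_mid (a point): The same point of the cap that starts on the right well. The two caps look alike and are the same size; only the threads differ, one left-hand, one right-hand.
- case: Lavender lens case, stuck to the shelf, origin under its centre. Two round wells 40 mm across with rims 32 mm high stand at y = +45 mm (left) and -45 mm (right), joined by a foot 12 mm high. One well (left-eye) has a left-hand thread, loosening clockwise from above, the other a right-hand thread, loosening anticlockwise; which is which cannot be seen and changes each time.
- well_left (a point): Centre of the left well's rim, 32 mm up; a cap screwed home has its head from 33 to 53 mm up. Steep two-start thread: about a quarter turn the loosening way (70 to 110 degrees) raises the cap by 2 to 4 mm and frees the bar; then it lifts straight out, clear of the well after 25 mm.
- well_right (a point): Centre of the right well's rim; the same thread in the opposite hand. In both wells a cap takes under 0.15 N m to turn the loosening way; the tightening way it moves at most 0.1 rad, then resists like a spring of 4 N m per rad.
- bowl: Small white ceramic ring bowl, round, rim 112 mm across, 32 mm high, floor about 5 mm thick, 250 g, loose and empty; origin under its centre.
- lh_seal (a joint): Spring seal inside the well with the left-hand thread: 0 to 0.0005 m while its cap is screwed home, rising to 0.0035 m (all the way up) as that cap is unscrewed and taken out. It pushes the cap up with 6 to 11 N.
- rh_seal (a joint): The same for the well with the right-hand thread.
- lh_thread (a joint): How far the soft thread insert of the left-hand well has been wrung round by overtightening, rad: 0 at rest; it springs back (4 N m per rad), but past 0.12 rad the thread is stripped.
- rh_thread (a joint): The same for the right-hand well.
- clipper: Bystander. Steel nail clipper, 55 x 12 x 14 mm, lying in front of the case; origin under its centre.
- mirror: Bystander. Teal plastic hand mirror lying flat, 124 mm disc with a handle, 10 mm thick; origin under the disc's centre.
- lipstick: Bystander. Upright lipstick, 20 mm across, 65 mm high, behind the case; origin under it.
- jar: Bystander. Glass jar, 72 mm across, 75 mm high; origin under it.
- perfume: Bystander. Amber glass perfume bottle, 30 x 55 mm, 103 mm high; origin under it.
- polish: Bystander. Small nail polish bottle, 28 mm across, 72 mm high; origin under it.
Not all that is in view belongs to the job. Several things look just like the bowl: the one meant starts nearest to the robot's base. Leave any orange look-alike of the part that bears cap_left_mid alone.

How it is judged:
By the outcome, as a careful person would: the job done as asked, in the order asked, and still so for the second after the job is handed in, with the robot touching nothing.
It also fails if it takes over 69 s, if anything falls off the work surface, if the arm or the gripper's body presses on something with over 40 N, if the wrist force passes 120 N, or if a joint passes its speed limit or range.

## Working session

There is one attempt and no reset: what is moved stays moved. The work goes in short steps, Python scripts to look and compute and a shell command to move; the robot and the scene stay as the last step left them, time stands still between calls to the robot, and variables do not carry over. Pictures are saved under pics/ and viewed, on a budget of 10 in all, crops included, one or two more only if the job needs it, and the job is handed in when it is done.

```bash
mkdir -p pics; cat > h.py <<'E'
import numpy as np, cv2
from rig import manip
def cap(name,fn=None):
    d=manip.get_image(name)
    if fn: cv2.imwrite('pics/'+fn,d['frame'][:,:,::-1])
    return d
def plane(d,uv,z):
    K=np.array(d['K']);R=np.array(d['R']);t=np.array(d['t'])
    p=cv2.undistortPoints(np.array([[uv]],float),K,np.array(d['distortion']))[0,0]
    r=R.T@np.array([p[0],p[1],1]);c=-R.T@t
    return c+r*(z-c[2])/r[2]
def proj(d,X):
    R=np.array(d['R'])
    return cv2.projectPoints(np.array([X],float),cv2.Rodrigues(R)[0],np.array(d['t']),np.array(d['K']),np.array(d['distortion']))[0][0,0]
E
python3 - <<'E'
from h import *
import pickle
a=cap('top');b=cap('side')
pickle.dump((a,b),open('v0.pkl','wb'))
im=np.hstack([a['frame'],b['frame']])[:,:,::-1]
cv2.imwrite('pics/top0.png',cv2.resize(a['frame'][:,:,::-1],(800,600),interpolation=cv2.INTER_CUBIC))
cv2.imwrite('pics/side0.png',cv2.resize(b['frame'][:,:,::-1],(800,600),interpolation=cv2.INTER_CUBIC))
for d in(a,b): print(-np.array(d['R']).T@np.array(d['t']))
print(manip.get_state())
E
```

```text
[0.40712849 0.14239234 1.14002016]
[0.31374805 1.11519946 0.83034555]
{'clock': 0.1, 'qpos': array([ 1.03301160e+00,  2.76553310e-01,  1.50600757e+00, -4.64419883e-06,
        1.36068928e+00, -1.21020695e-01]), 'qd': array([-0.00054769, -0.00160134, -0.00247338, -0.00244236, -0.00146152,
        0.0005893 ]), 'effort': array([ 3.43836604e-03, -4.17698157e+01, -2.46407694e+01, -2.18490936e-04,
        5.81665750e-03,  9.97443493e-06]), 'position': array([0.23253942, 0.52537205, 0.2305135 ]), 'ee_rot': array([ 0.69162167,  0.14572885,  0.69199776, -0.14683891]), 'contact_force': array([-0.80180682, -0.1580905 , -0.09066388]), 'moment': array([-0.01815252, -0.01336074,  0.00731118]), 'width': 0.08533200672324312}
```

View pics/top0.png

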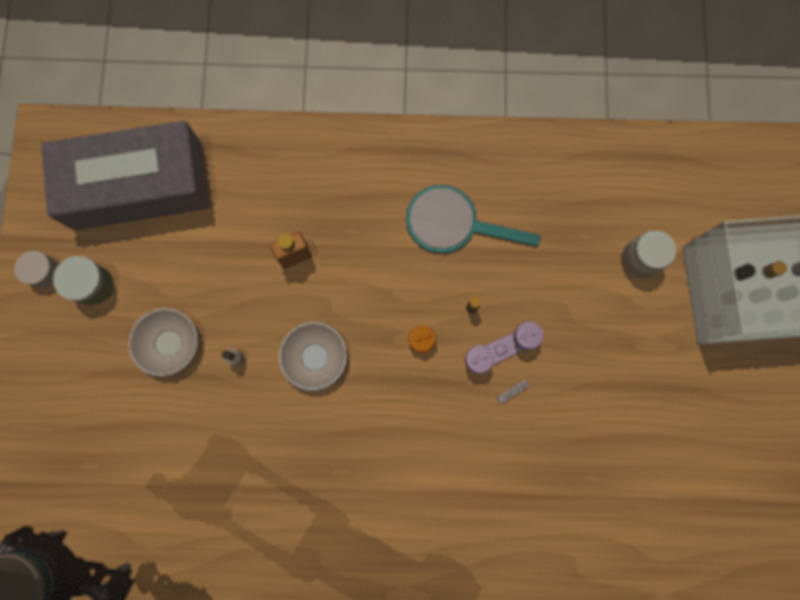

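View pics/side0.png

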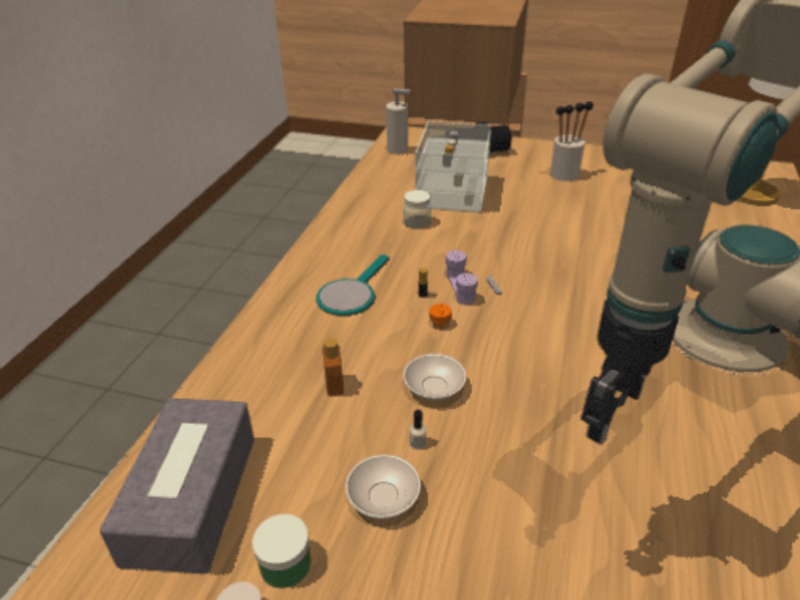

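The top view (800x600) shows two lavender caps, left (480,359) and right (529,335), an orange look-alike at (422,338) that I leave alone, and two like bowls at (164,343) and (313,357). I'll measure the bowl distances and confirm in one crop.

```bash
python3 - <<'E'
from h import *
import pickle
a,b=pickle.load(open('v0.pkl','rb'))
def blobs(d,lo,hi,n,box=None):
    h=cv2.cvtColor(d['frame'],cv2.COLOR_RGB2HSV)
    m=cv2.inRange(h,lo,hi)
    if box: 
        k=np.zeros_like(m);k[box[1]:box[3],box[0]:box[2]]=255;m&=k
    c=cv2.connectedComponentsWithStats(m)
    o=[i for i in np.argsort(-c[2][:,4]) if i][:n]
    return m,[(c[2][i].tolist(),c[3][i].round(1).tolist()) for i in o]
f=a['frame'];hsv=cv2.cvtColor(f,cv2.COLOR_RGB2HSV)
print('cap hsv',hsv[int(359*.64),int(480*.64)],'bowl',hsv[int(340*.64),int(290*.64)])
m,bl=blobs(a,(120,30,60),(160,255,255),4,(285,190,360,250));print(bl)
# caps: circle fit in upscaled crop
g=cv2.resize(f[195:270,285:360],None,fx=8,fy=8,interpolation=cv2.INTER_CUBIC)
mm=cv2.resize(m[195:270,285:360],None,fx=8,fy=8,interpolation=cv2.INTER_LINEAR)
mm=(mm>127).astype('uint8')*255
er=cv2.morphologyEx(mm,cv2.MORPH_OPEN,cv2.getStructuringElement(cv2.MORPH_ELLIPSE,(95,95)))
cs=cv2.findContours(er,cv2.RETR_EXTERNAL,cv2.CHAIN_APPROX_NONE)[0]
for c in cs:
    (x,y),r=cv2.minEnclosingCircle(c);M=cv2.moments(c);u=[(M['m10']/M['m00']+.5)/8-.5+285,(M['m01']/M['m00']+.5)/8-.5+195]
    print('cap',u,r/8,plane(a,u,.053),plane(a,u,.043)); cv2.circle(g,(int(x),int(y)),int(r),(255,0,0),1)
for (u,v) in [(164,343),(313,357)]:
    u,v=u*.64,v*.64;k=30
    x0,y0=int(u-k),int(v-k)
    s=cv2.inRange(hsv[y0:y0+60,x0:x0+60],(0,0,60),(180,90,255))
    c=max(cv2.findContours(s,cv2.RETR_EXTERNAL,cv2.CHAIN_APPROX_NONE)[0],key=cv2.contourArea)
    e=cv2.fitEllipse(cv2.convexHull(c));p=plane(a,(e[0][0]+x0,e[0][1]+y0),.032);print('bowl',e,p,np.hypot(*p[:2]))
for n,uv,z in [('lip',(474,303),.065),('clip',(513,391),.01),('polish',(231,355),.07),('orange',(422,338),.02)]:
    print(n,plane(a,(uv[0]*.64,uv[1]*.64),z))
cv2.imwrite('pics/crop1.png',g[:,:,::-1])
E
```

```text
cap hsv [157  31 141] bowl [ 16  56 101]
[([299, 215, 32, 23, 295], [313.9, 226.5]), ([331, 207, 15, 16, 160], [338.4, 214.4])]
bowl ((30.121091842651367, 29.79595947265625), (43.015201568603516, 45.37314987182617), 50.68687438964844) [0.52095145 0.54068985 0.032     ] 0.7508234987525245
bowl ((29.94141960144043, 29.698537826538086), (43.700069427490234, 44.53097152709961), 27.782981872558594) [0.50436893 0.29455771 0.032     ] 0.5840824087413944
lip [0.59342493 0.03373928 0.065     ]
clip [ 0.45683878 -0.03743288  0.01      ]
polish [0.4989881  0.41782177 0.07      ]
orange [0.53976312 0.11535155 0.02      ]
```

View pics/crop1.png

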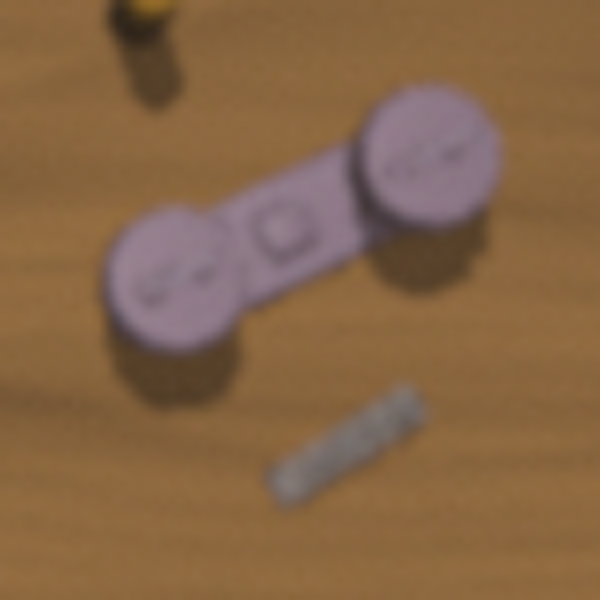

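The crop confirms two like lavender caps, left at (172,280) and right at (431,156), plus the clipper at (345,445); their ribs lie along the case. The orange cap is not in this crop. The bowl meant is the one at (313,357) in the first picture, 0.584 m from the base against 0.751 m.

```bash
python3 - <<'E'
from h import *
import pickle
a,b=pickle.load(open('v0.pkl','rb'))
P=[]
for c in [(172,280),(431,156)]:
    u=((c[0]+.5)/8-.5+285,(c[1]+.5)/8-.5+195)
    # disc seen is mostly head top (z .053)
    p=plane(a,u,.052);P.append(p);print(p, 'side px*1.5625',proj(b,p)*1.5625)
d=P[0]-P[1];print('spacing',np.linalg.norm(d),'case y yaw from world y',np.degrees(np.arctan2(-d[0],d[1])))
for c in [(285,490),(410,398)]:
    print('clipper end',plane(a,((c[0]+.5)/8-.5+285,(c[1]+.5)/8-.5+195),.01))
from scipy.spatial.transform import Rotation as Ro
s=manip.get_state();q=s['ee_rot'];print(Ro.from_quat([q[1],q[2],q[3],q[0]]).as_matrix().round(3),manip.grip_point_offset)
E
```

```text
[0.50494821 0.02496522 0.052     ] side px*1.5625 [466.61114388 278.79554194]
[ 0.54633932 -0.05665156  0.052     ] side px*1.5625 [455.54994475 254.97136842]
spacing 0.0915124133884674 case y yaw from world y 26.89137424376682
clipper end [ 0.44202653 -0.01640263  0.01      ]
clipper end [ 0.47259253 -0.05690562  0.01      ]
[[-0.001  0.405  0.914]
 [-0.001  0.914 -0.405]
 [-1.    -0.002 -0.   ]] 0.0187
```

```bash
python3 -m crank '{"grip":[1,1,1,1,1,1,1,1,1,1,1,1,1,1,1,1],"slide":[[27.2,-50,-6],[27.2,-50,-6],[27.2,-50,-6],[27.2,-50,-6],[27.2,-50,-6],[27.2,-50,-6],[27.2,-50,-6],[27.2,-50,-6],[27.2,-50,-6],[27.2,-50,-6],[27.2,-50,-6],[27.2,-50,-6],[27.2,-50,-10],[27.2,-50,-10],[27.2,-50,-10],[27.2,-50,-10]],"roll":[-39.2,-39.2,-39.2,-39.2,-39.2,-39.2,-39.2,-39.2,-39.2,-39.2,-39.2,-39.2,-39.2,-39.2,-39.2,-39.2]}' 30
python3 - <<'E'
from h import *
a=cap('top');b=cap('side')
x=cv2.resize(a['frame'][170:280,270:380],(400,400),interpolation=cv2.INTER_CUBIC)
y=cv2.resize(b['frame'][110:220,240:350],(400,400),interpolation=cv2.INTER_CUBIC)
cv2.imwrite('pics/over.png',np.hstack([x,y])[:,:,::-1])
s=manip.get_state();print({k:np.round(s[k],4) for k in s})
E
```

```text
clock: 1.7
position: [0.5054, 0.0263, 0.1325]
ee_rot: [0.603, 0.37, 0.602, -0.369]
contact_force: [-0.3, 0.4, 0.2]
width: 0.0853
{'clock': np.float64(1.8), 'qpos': array([-8.5500e-02,  2.5030e-01,  1.8050e+00,  1.0000e-04,  1.0834e+00,
       -5.5660e-01]), 'qd': array([ 0.0009, -0.0007,  0.0037, -0.0015, -0.0033,  0.0002]), 'effort': array([-1.38700e-01, -3.63381e+01, -2.10802e+01, -8.20000e-03,
       -4.00000e-04,  2.00000e-04]), 'position': array([0.5056, 0.0263, 0.1328]), 'ee_rot': array([ 0.6038,  0.37  ,  0.602 , -0.3691]), 'contact_force': array([ 0.6617, -0.7601,  0.2002]), 'moment': array([-0.0335,  0.0323, -0.0253]), 'width': np.float64(0.085)}
```

View pics/over.png

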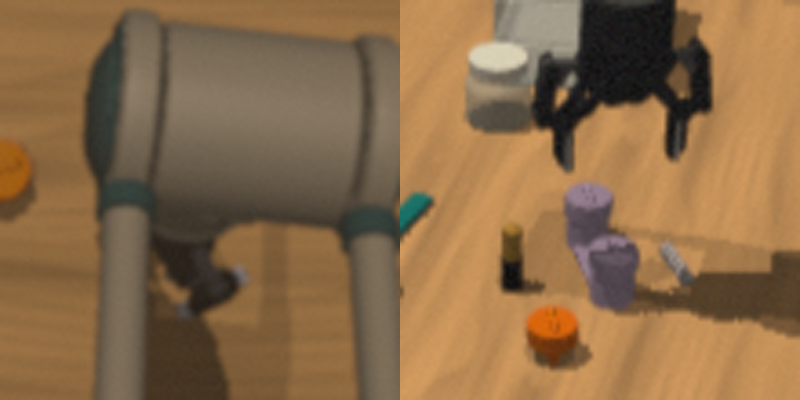

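The side crop shows the open fingers at (567,165) and (675,155) straddling the left cap (612,245), with the clipper and lipstick clear of them. I'll go down gently and close.

```bash
python3 -m crank '{"grip":[1,1,1,1,1,1,1,1],"slide":[[0,0,-3],[0,0,-5],[0,0,-6.5],[0,0,-8],[0,0,-9.5],[0,0,-10.6],[0,0,-10.6],[0,0,-10.6]],"roll":[0,0,0,0,0,0,0,0]}'
python3 -m crank '{"grip":[0.7,0.6,0.5,0.3,0.3,0.3,0.3],"slide":[[0,0,0],[0,0,0],[0,0,0],[0,0,0],[0,0,0],[0,0,0],[0,0,0]],"roll":[0,0,0,0,0,0,0]}' 25
python3 -c "
from h import *
s=manip.get_state();print(s['position'],s['contact_force'],s['moment'],s['width'])"
```

```text
clock: 2.6
position: [0.5053, 0.026, 0.0259]
ee_rot: [0.603, 0.37, 0.602, -0.37]
contact_force: [0.6, -0.6, 0.1]
width: 0.0853
clock: 3.3
position: [0.5048, 0.0256, 0.026]
ee_rot: [0.603, 0.37, 0.602, -0.37]
contact_force: [-2.8, -0.4, 5.0]
width: 0.0432
[0.50480931 0.02559459 0.02595118] [-2.7567363  -0.36392506  5.00131301] [-0.15210991  0.30495483 -0.03072351] 0.04319235779721059
```

```bash
cat > st.py <<'E'
from h import *
from scipy.spatial.transform import Rotation as Ro
s=manip.get_state();q=s['ee_rot'];m=Ro.from_quat([q[1],q[2],q[3],q[0]]).as_matrix()
print('pos',s['position'].round(4),'yaw',np.degrees(np.arctan2(m[1,1],m[0,1])).round(2),'F',s['contact_force'].round(2),'M',s['moment'].round(3),'w',round(float(s['width']),4))
E
python3 st.py; python3 -m crank '{"grip":[0.3,0.3,0.3,0.3],"slide":[[0,0,0],[0,0,0],[0,0,0],[0,0,0]],"roll":[-1,-2,-3,-3]}' >/dev/null; python3 st.py
```

```text
pos [0.5048 0.0256 0.026 ] yaw 26.92 F [-2.76 -0.36  5.  ] M [-0.152  0.305 -0.031] w 0.0432
pos [0.5051 0.0257 0.026 ] yaw 23.91 F [-1.49 -0.69  5.82] M [-0.097  0.24   0.063] w 0.0434
```

```bash

python3 -m crank '{"grip":[0.3,0.3,0.3],"slide":[[0,0,0],[0,0,0],[0,0,0]],"roll":[-1,-2,-2]}' >/dev/null; python3 st.py
python3 -m crank '{"grip":[0.3,0.3,0.3],"slide":[[0,0,0],[0,0,0],[0,0,0]],"roll":[-1,-1.5,-1.5]}' >/dev/null; python3 st.py
```

```text
pos [0.5053 0.0258 0.0261] yaw 21.91 F [-0.97  0.44  5.23] M [0.009 0.131 0.061] w 0.0431
pos [0.5054 0.0258 0.0261] yaw 20.42 F [-1.27  0.29  5.71] M [-0.004  0.135  0.076] w 0.0434
```

```bash

for i in 1 2; do python3 -m crank '{"grip":[0.3,0.3,0.3],"slide":[[0,0,0],[0,0,0],[0,0,0]],"roll":[-1,-1.5,-1.5]}' >/dev/null; python3 st.py; done
```

```text
pos [0.5056 0.0258 0.0261] yaw 18.92 F [-1.59  0.54  5.15] M [0.018 0.078 0.017] w 0.0431
pos [0.5057 0.0258 0.0262] yaw 17.41 F [-0.63 -0.24  6.18] M [0.066 0.061 0.071] w 0.0431
```

Left cap: 9.5° (0.166 rad) clockwise with torque steady near 0.1 N m. That is past the 0.1 rad play, so it loosens clockwise and is the left-hand thread. I'll carry on.

```bash

python3 -m crank '{"grip":[0.3,0.3,0.3,0.3,0.3],"slide":[[0,0,0.01],[0,0,0.02],[0,0,0.04],[0,0,0.05],[0,0,0.05]],"roll":[-4,-8,-12,-16,-16]}' >/dev/null; python3 st.py
python3 -m crank '{"grip":[0.3,0.3,0.3,0.3,0.3,0.3,0.3],"slide":[[0,0,0.01],[0,0,0.03],[0,0,0.05],[0,0,0.07],[0,0,0.08],[0,0,0.1],[0,0,0.1]],"roll":[-5,-10,-15,-20,-25,-30,-30]}' >/dev/null; python3 st.py
```

```text
pos [0.5064 0.0257 0.0266] yaw 1.41 F [-0.    0.51  4.11] M [ 0.038 -0.163 -0.031] w 0.0435
pos [0.5054 0.0257 0.0274] yaw -28.54 F [-0.1  -1.18  5.77] M [-0.063 -0.039 -0.021] w 0.0432
```

```bash

python3 -m crank '{"grip":[0.3,0.3,0.3,0.3,0.3,0.3,0.3],"slide":[[0,0,0.01],[0,0,0.03],[0,0,0.05],[0,0,0.07],[0,0,0.08],[0,0,0.1],[0,0,0.1]],"roll":[-5,-10,-15,-20,-25,-30,-30]}' >/dev/null; python3 st.py
python3 -m crank '{"grip":[0.3,0.3,0.3,0.3],"slide":[[0,0,0.02],[0,0,0.03],[0,0,0.05],[0,0,0.05]],"roll":[-3,-6,-9,-9]}' >/dev/null; python3 st.py
```

```text
pos [0.5063 0.0255 0.0287] yaw -58.53 F [ 0.23 -1.26  6.45] M [-0.162 -0.129 -0.051] w 0.0436
pos [0.5065 0.0254 0.0291] yaw -67.47 F [ 1.78 -2.01  6.03] M [-0.261 -0.275 -0.032] w 0.0436
```

```bash

python3 -m crank '{"grip":[0.3,0.3,0.3],"slide":[[0,0,0.1],[0,0,0.2],[0,0,0.2]],"roll":[0,0,0]}' >/dev/null; python3 st.py
```

```text
pos [0.5057 0.0254 0.0302] yaw -67.51 F [ 3.23 -2.85 -2.29] M [-0.56 -0.73  0.03] w 0.0435
```

```bash

python3 -m crank '{"grip":[0.3,0.3,0.3,0.3],"slide":[[0,0,0],[0,0,0],[0,0,0],[0,0,0]],"roll":[-4,-8,-8,-8]}' >/dev/null; python3 st.py
python3 -m crank '{"grip":[0.3,0.3,0.3],"slide":[[0,0,0.05],[0,0,0.1],[0,0,0.1]],"roll":[0,0,0]}' >/dev/null; python3 st.py
```

```text
pos [0.5062 0.0252 0.0305] yaw -75.52 F [ 3.92 -3.14 -0.79] M [-0.605 -0.82   0.046] w 0.043
pos [0.5061 0.0253 0.0312] yaw -75.52 F [ 4.14 -3.23 -2.83] M [-0.513 -0.912  0.041] w 0.0431
```

```bash

python3 -m crank '{"grip":[0.3,0.3,0.3,0.3],"slide":[[0.05,-0.03,0],[0.1,-0.07,0],[0.1,-0.07,0],[0.1,-0.07,0]],"roll":[-4,-8,-8,-8]}' >/dev/null; python3 st.py
python3 -m crank '{"grip":[0.3,0.3,0.3],"slide":[[0,0,0.05],[0,0,0.15],[0,0,0.15]],"roll":[0,0,0]}' >/dev/null; python3 st.py
```

```text
pos [0.5065 0.0248 0.0314] yaw -83.46 F [ 3.65 -3.04 -0.58] M [-0.627 -0.76   0.058] w 0.0435
pos [0.5065 0.0253 0.0328] yaw -83.53 F [ 4.   -1.11 -1.47] M [-0.318 -0.884  0.025] w 0.0429
```

```bash

python3 -m crank '{"grip":[0.3,0.3,0.3,0.3],"slide":[[0,0,0.1],[0,0,0.25],[0,0,0.4],[0,0,0.4]],"roll":[0,0,0,0]}' >/dev/null; python3 st.py
python3 - <<'E'
from h import *
b=cap('side')
cv2.imwrite('pics/lift1.png',cv2.resize(b['frame'][130:220,250:350],(800,720),interpolation=cv2.INTER_CUBIC)[:600,:,::-1])
E
```

```text
pos [0.5065 0.0254 0.037 ] yaw -83.55 F [ 5.49 -0.6  -1.33] M [-0.108 -0.929 -0.029] w 0.043
```

View pics/lift1.png

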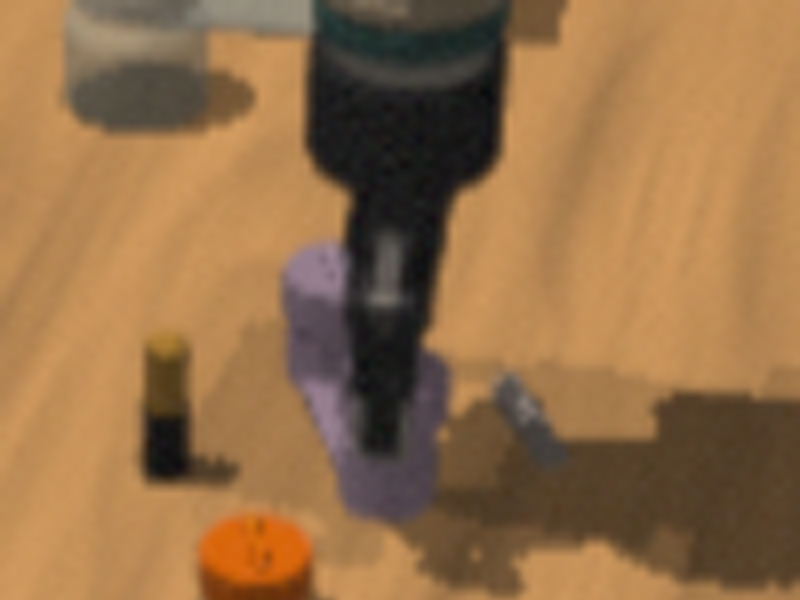

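The near finger (380,440) grips the lavender cap; the picture doesn't show how far it has risen. Fz is only -1.3 N, so I'll lift on and ease x.

```bash

python3 -m crank '{"grip":[0.3,0.3,0.3,0.3,0.3,0.3],"slide":[[0.1,0,0.2],[0.1,0,0.5],[0.1,0,0.8],[0.1,0,1.1],[0.1,0,1.4],[0.1,0,1.4]],"roll":[0,0,0,0,0,0]}' >/dev/null; python3 st.py
python3 -m crank '{"grip":[0.3,0.3,0.3,0.3,0.3,0.3],"slide":[[0,0,0.3],[0,0,0.8],[0,0,1.5],[0,0,3],[0,0,4],[0,0,4]],"roll":[0,0,0,0,0,0]}' >/dev/null; python3 st.py
python3 - <<'E'
from h import *
b=cap('side')
cv2.imwrite('pics/lift2.png',cv2.resize(b['frame'][110:210,250:350],(600,600),interpolation=cv2.INTER_CUBIC)[:,:,::-1])
E
```

```text
pos [0.5065 0.0252 0.0512] yaw -83.58 F [-0.01 -0.91 -0.61] M [-0.048 -0.042 -0.025] w 0.0432
pos [0.5082 0.025  0.0926] yaw -83.58 F [-0.4   0.15 -0.54] M [ 0.001 -0.001 -0.02 ] w 0.0431
```

View pics/lift2.png

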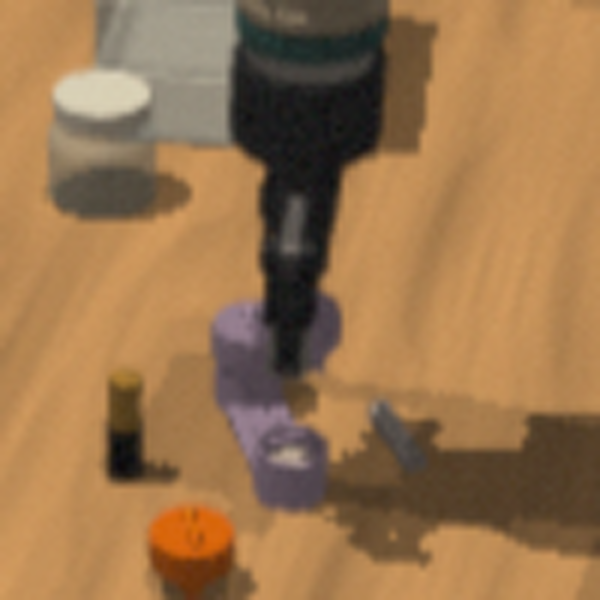

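The well at (290,455) is open and the cap is held by the fingers (320,340). Now the bowl at (0.504, 0.295).

```bash

python3 -m crank '{"grip":[0.3,0.3,0.3,0.3,0.3,0.3,0.3,0.3,0.3,0.3,0.3,0.3,0.3,0.3],"slide":[[0,0,2],[0,0,4],[0,3,5],[-0.1,7,5],[-0.2,11,5],[-0.3,15,5],[-0.4,19,5],[-0.4,23,5],[-0.4,26,5],[-0.4,27,5],[-0.4,27,5],[-0.4,27,3],[-0.4,27,1],[-0.4,27,1]],"roll":[0,0,0,0,0,0,0,0,0,0,0,0,0,0]}' >/dev/null; python3 st.py
python3 - <<'E'
from h import *
b=cap('side')
cv2.imwrite('pics/bowl.png',cv2.resize(b['frame'][170:290,220:340],(600,600),interpolation=cv2.INTER_CUBIC)[:,:,::-1])
E
```

```text
pos [0.5005 0.2924 0.0981] yaw -83.65 F [-0.2   0.13 -1.06] M [-0.02  -0.005  0.048] w 0.0432
```

View pics/bowl.png

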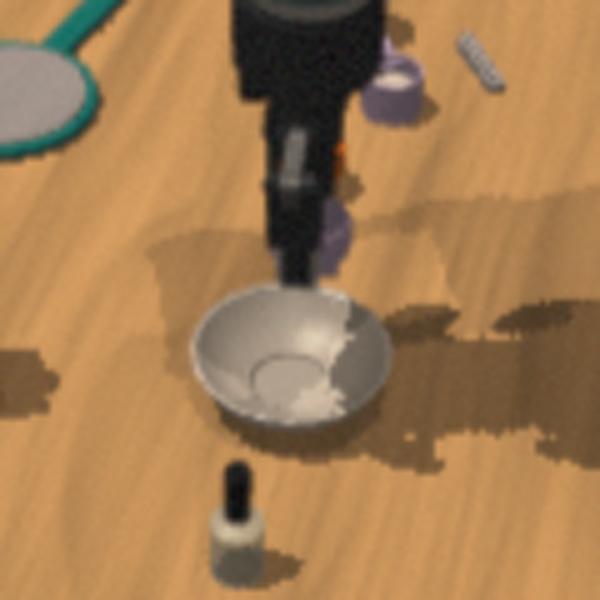

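The held cap is above the bowl (290,355), polish bottle clear at (238,530). I'll lower it slowly, watching the force.

```bash

python3 -m crank '{"grip":[0.3,0.3,0.3,0.3,0.3,0.3],"slide":[[0.2,0.1,-1.5],[0.3,0.2,-3],[0.3,0.2,-4.5],[0.3,0.2,-6],[0.3,0.2,-6.5],[0.3,0.2,-6.5]],"roll":[0,0,0,0,0,0]}' >/dev/null; python3 st.py
python3 -m crank '{"grip":[0.3,0.3,0.3,0.3],"slide":[[0,0,-0.2],[0,0,-0.4],[0,0,-0.6],[0,0,-0.6]],"roll":[0,0,0,0]}' >/dev/null; python3 st.py
```

```text
pos [0.5059 0.2965 0.036 ] yaw -83.62 F [ 0.66  0.84 -0.82] M [-0.005 -0.008  0.013] w 0.0437
pos [0.5058 0.2971 0.0299] yaw -83.58 F [-0.72 -0.53 -0.4 ] M [0.026 0.067 0.019] w 0.0435
```

```bash

python3 -m crank '{"grip":[0.3,0.3,0.3],"slide":[[-0.1,-0.1,-0.2],[-0.1,-0.2,-0.4],[-0.1,-0.2,-0.4]],"roll":[0,0,0]}' >/dev/null; python3 st.py
python3 -m crank '{"grip":[0.3,0.3,0.3],"slide":[[0,0,-0.2],[0,0,-0.3],[0,0,-0.3]],"roll":[0,0,0]}' >/dev/null; python3 st.py
```

```text
pos [0.5044 0.2948 0.0255] yaw -83.58 F [-0.2   0.22 -0.91] M [ 0.04  -0.021 -0.019] w 0.0429
pos [0.5047 0.2951 0.0226] yaw -83.58 F [ 0.71 -0.74 -1.1 ] M [-0.017  0.002  0.049] w 0.0433
```

```bash

python3 -m crank '{"grip":[0.54,0.58,0.6,0.62,0.64,0.66,0.66,0.66,0.66,0.66],"slide":[[0,0,0],[0,0,0],[0,0,0],[0,0,0],[0,0,0],[0,0,0],[0,0,0],[0,0,0],[0,0,0],[0,0,0]],"roll":[0,0,0,0,0,0,0,0,0,0]}' >/dev/null; python3 st.py
python3 -m crank '{"grip":[0.66,0.66,0.66,0.66,0.66,0.66,0.66,0.66,0.66,0.66,0.66,0.66,0.66,0.66,0.66],"slide":[[0,0,0.5],[0,0,1.5],[0,0,3],[0,0,5],[0,0,8],[0,0,12],[0,0,16],[0,0,18],[-5,0,18],[-10,0,18],[-15,0,18],[-15,0,18],[-15,0,18],[-15,0,18],[-15,0,18]],"roll":[0,0,0,0,0,0,0,0,0,0,0,0,0,0,0]}' >/dev/null; python3 st.py
python3 - <<'E'
from h import *
a=cap('top');b=cap('side')
x=cv2.resize(a['frame'][150:290,150:360],(800,533),interpolation=cv2.INTER_CUBIC)
cv2.imwrite('pics/end_t.png',x[:,:,::-1])
cv2.imwrite('pics/end_s.png',cv2.resize(b['frame'][130:290,200:360],(600,600),interpolation=cv2.INTER_CUBIC)[:,:,::-1])
print(manip.get_state()['clock'])
E
```

```text
pos [0.5048 0.2951 0.0228] yaw -83.58 F [ 0.38 -0.82 -0.24] M [ 0.027  0.011 -0.006] w 0.0565
pos [0.3564 0.2954 0.2032] yaw -83.62 F [0.31 0.01 0.36] M [ 0.003 -0.025 -0.022] w 0.0562
16.25
```

View pics/end_t.png

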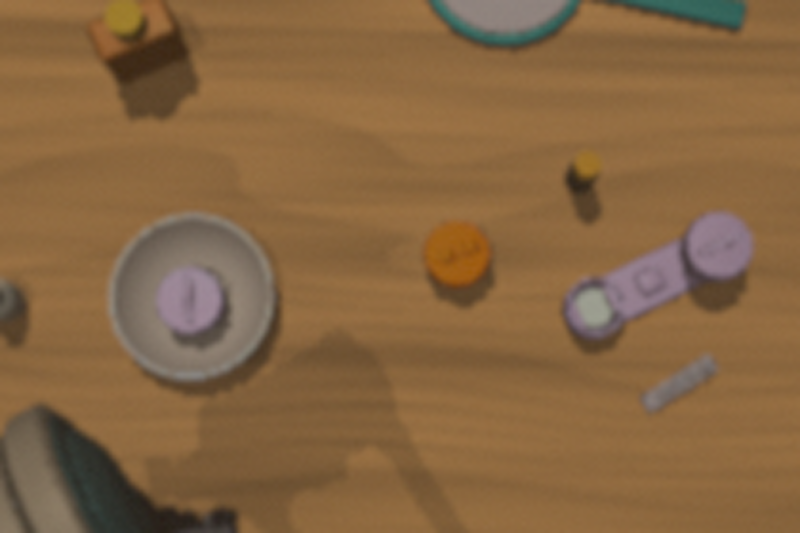

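View pics/end_s.png

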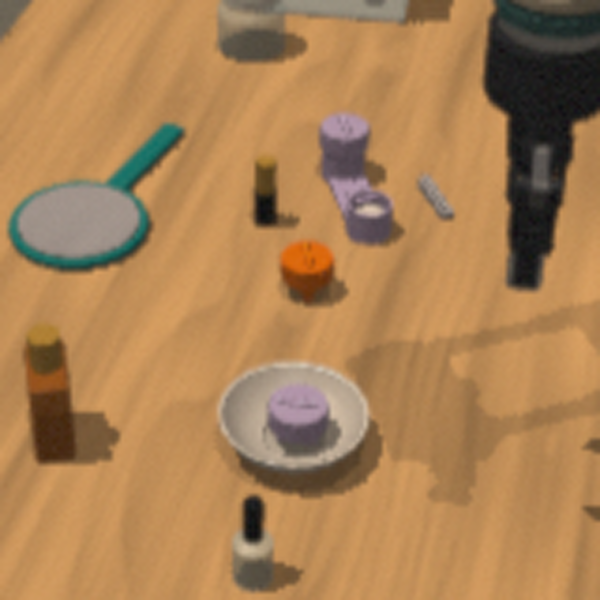

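The cap stands upright in the ring bowl (190,300), the left well is open (595,308), and the right cap is shut (718,245). The other things are where they were, and the gripper is clear. I'll hand it in.

```bash
python3 -c "
from rig import manip
print(manip.sign_off())"
```

```text
the job is handed in; nothing more can be done
None
```

The left-hand-threaded cap turned out to be the one on the left well. I unscrewed it, put it in the ring bowl nearest the base, and handed the job in at about 16 s of the 69 s allowed.

- **Finding the thread:** I turned the left cap clockwise in small steps. It was still moving after 9.5° (0.166 rad) with only about 0.1 N m of torque. A right-hand thread would have stopped it by then, so it had to be the left-hand one. I did not touch the right cap; its thread follows by elimination.
- **Unscrewing:** I turned the cap about 110° in all. A first small lift at about 95° met a few newtons, 2.3 N down and about 4 N sideways. I stopped, turned it a little further and eased the gripper sideways, and it then came straight out.
- **Last checks:** The final top and side pictures show the cap standing upright in the bowl, the left well open and the right cap still screwed on. The bystanders in those crops and the orange cap look unmoved, judged by eye. The gripper was holding nothing, well clear of everything, with force readings near zero.
- **Not checked:** I could not read the seal or thread joints directly. No check failed or disagreed with another.

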